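# Load the analyser's reagent stations

### The arm

A 6-joint arm with a two-finger parallel gripper is mounted at the origin on the work surface. World frame = base frame: x ahead of the robot, y to its left, z up, the work surface at z = 0. Lengths are in m, angles in rad, forces in N, time in s.
With the tool pointing down it reaches from about 0.225 to 0.875 m from the base axis. Payload 3.4 kg.
Tool frame: the origin (TCP) lies midway between the tips of the shut fingers; the grasp point (between the pads) lies 19 mm behind it; z points along the fingers, y is the line along which they close (so a half turn about z gives the same grasp; the last joint's range is limited). The gripper opens to 85 mm and grips with 20 to 120 N. Pads are 22 mm wide; open, the fingers measure 114 mm over their backs; the gripper's body (76 mm by 85 mm) begins 54 mm behind the grasp point. The pads swing forward as they close: fully open they stand 13 mm farther back than shut.
Start: joints at [-1.25, 0.276, 1.505, -0, 1.361, -0.121], TCP at [0.246, -0.52, 0.231] pointing down, gripper open.
Joint ranges: [-2.89, 2.89], [-0.75, 2.08], [0.22, 2.7], [-1.18, 4.32], [0.11, 2.71], [-2.7, 2.7]. Speed limits (rad/s): [2.57, 2.57, 3.14, 3.14, 3.14, 3.14].

### API

Orientations are given as a rotation vector (axis times angle).
In Python, from bench import ctrl gives the robot as it stands.
- The arm moves only by the tool step_arm, never from a script. Its argument "deltas" is a list of rows, each a list of 3 entries, a list of its own where there are three numbers: the turn, a rotation vector about the tool's x, y, z in degrees, then the shift along the tool's x, y, z in cm, then the finger opening in cm, from 0 to 8.54. A call has exactly 5 rows; each row is the pose to reach, as a shift and turn from the pose commanded when the call began, along the tool's axes at that moment; what a row does not reach only later rows make up. A row lasts 1/12 s, in which the tool goes at most 41.7 mm and 7.16 degrees, less where a joint would pass 70% of its speed; a pose out of reach is approached as far as the arm can. A call with a gripper value outside its range is refused whole. The fingers move at their own pace and stop on an object; the grip force is fixed at half the most. Time passes only in rows, so rows that repeat a pose let the fingers close, or fill a call up. It gives the time, the measured TCP pose, the force, the opening and the grip force at its end, in the units of the state.
- ctrl.get_state(): the state, without advancing time (a new reading comes with each control period).
- ctrl.capture(name): name is "scene" or "top" or "wrist"; returns (picture, depth): 400x640x3 uint8, red, green, blue; 400x640 float32, m along the optical axis (not along the pixel's ray), 0 where there is no reading.
- ctrl.camera_params(name): a dict with "intrinsics" (3x3 intrinsics, pixels), "eye" and "rotation" of the camera in the world. Camera axes: x right, y up, looking along -z (the intrinsics and any distortion apply to the point x, -y, -z); pixel columns grow to the right and rows downward; lengths in m; the calibration is good to about 2 mm. A picture is of the moment at which its call begins: read the wrist's pose just before it. camera_params takes no time and is no camera call; for the wrist camera it gives the pose at the moment of the call.
- ctrl.job_done(): hands the job in; it is judged then, once.
The state is a dict: "time": time; "q": joint angles; "qd": joint speeds; "effort": joint torques, N m; "position": TCP position; "tool_rot": TCP orientation; "force": force on the tool from outside, world axes, zero at the start; "torque": the same for the moment, N m; "gripper_width": finger opening in m; "finger_force": force on a finger pad.
Only numpy, scipy, OpenCV 4.12 (cv2) and the standard library are available. Lean on these libraries where they do the work, as an engineer would, in place of code of your own. Each camera call takes 0.05 s, during which the arm holds its last target. There are 200 camera calls.

### The job

Load the reagent pots into the loading stations: each pot goes fully down into the station whose ring has the colour of its cap, and the slim green-capped pot stands inside the grey adapter sleeve, which itself is seated in the green station. Keep the pots upright all the time, leave everything standing straight and let go, and do not disturb the computer mouse, the dish of caps or the label roll.

Things in the scene. Friction and masses are not known exactly. Their poses are not given: they have to be found in the camera images.
- pot_orange: Loose wide reagent pot, upright: dark brown body, orange cap, about 160 g. Underside 44 mm across, widening to 61 mm at height 40 mm, straight to 46 mm, then sloping in to a cylindrical cap (the grip) 40 mm in diameter from height 53 to 86 mm. Fits a station's well with about 2 mm play and stands on its floor. Origin: centre of its underside, z up its axis.
- pot_blue: Loose wide reagent pot, upright: dark brown body, blue cap, about 160 g. Underside 44 mm across, widening to 61 mm at height 40 mm, straight to 46 mm, then sloping in to a cylindrical cap (the grip) 40 mm in diameter from height 53 to 86 mm. Fits a station's well with about 2 mm play and stands on its floor. Origin: centre of its underside, z up its axis.
- pot_green: Loose slim reagent pot, upright: dark brown body, green cap, about 110 g. Underside 34 mm across, widening to 48 mm at height 38 mm, straight to 60 mm, then sloping in to a cylindrical cap (the grip) 32 mm in diameter from 68 to 102 mm. Nests in the sleeve with about 2 mm play, on its floor; the cap then begins 3 mm above the sleeve's rim. Origin: centre of its underside, z up its axis.
- sleeve: Loose grey adapter sleeve, an upright open cup, wall 4 mm, about 90 g. Outside 44 mm across at the underside, 61 mm at height 40 mm, then a straight collar (the grip) 61 mm wide to the rim at 70 mm. Inside: floor 5 mm above the underside, 38 mm wide; 53 mm wide from 40 mm up. Seated in a station (2 mm play) the collar stands 30 mm above the ring. Origin: centre of its underside, z up its axis.
- station_orange: Fixed loading station: square cream block, 94 x 94 mm, 41 mm high, with a flat round orange ring on top (92 mm outside, 72 mm inside diameter, top 48 mm above the table). In it an open tapered well, 66 mm wide at the mouth (height 48 mm), about 48 mm at its flat floor 8 mm above the table. Origin on its axis at table height, z up; x and y along the block's sides.
- station_blue: Fixed loading station: square cream block, 94 x 94 mm, 41 mm high, with a flat round blue ring on top (92 mm outside, 72 mm inside diameter, top 48 mm above the table). In it an open tapered well, 66 mm wide at the mouth (height 48 mm), about 48 mm at its flat floor 8 mm above the table. Origin on its axis at table height, z up; x and y along the block's sides.
- station_green: Fixed loading station: square cream block, 94 x 94 mm, 41 mm high, with a flat round green ring on top (92 mm outside, 72 mm inside diameter, top 48 mm above the table). In it an open tapered well, 66 mm wide at the mouth (height 48 mm), about 48 mm at its flat floor 8 mm above the table. Origin on its axis at table height, z up; x and y along the block's sides.
- mouse: Loose black computer mouse with a grey wheel, 90 x 56 mm (x, y), 32 mm high. Origin at the centre of its underside. Not part of the work: leave it where it is.
- cap_dish: Loose white dish, 62 mm across, 26 mm high, holding small purple tube caps. Origin at the centre of its underside. Not part of the work: leave it where it is.
- label_roll: Loose white paper label roll lying flat, 50 mm outside, 26 mm hole, 28 mm high. Origin at the centre of its underside. Not part of the work: leave it where it is.
Things that resemble listed ones, but are neither listed nor needed, are in the scene too. Leave any purple look-alike of the pot_blue alone.

How it is judged:
By the outcome, as a careful person would: the job done as asked, in the order asked, and still so for the second after the job is handed in, with the robot touching nothing.
It also fails if it takes over 99 s, if anything falls off the work surface, if the arm or the gripper's body presses on something with over 40 N, if the wrist force passes 120 N, or if a joint passes its speed limit or range.

## Working session

There is one attempt and no reset: what is moved stays moved. The work goes in short steps, Python scripts to look and compute and a tool call to move; the robot and the scene stay as the last step left them, time stands still between calls to the robot, and variables do not carry over. Pictures are saved under pics/ and viewed, at most 14 in all, crops included, and the job is handed in when it is done.

Besides the shell and the picture viewer there is one more tool, called after ">>>" by a JSON object that holds its "api" and its "payload", one argument or row to a line. step_arm: Moves the arm, as the interface text tells. Its arguments: {"type":"object","properties":{"deltas":{"type":"array","items":{"type":"array"}}},"required":["deltas"]}

```bash
ls; mkdir -p pics; cat > h.py <<'E'
import numpy as np, cv2
from scipy.spatial.transform import Rotation as R
from bench import ctrl
def cap(n,f=None):
    p=ctrl.camera_params(n); im,d=ctrl.capture(n)
    if f: cv2.imwrite('pics/'+f,im[:,:,::-1])
    return im,d,p
def cloud(d,p):
    K=np.array(p['intrinsics']); v,u=np.mgrid[:d.shape[0],:d.shape[1]]
    P=np.stack([(u-K[0,2])/K[0,0]*d,-(v-K[1,2])/K[1,1]*d,-d],-1)
    W=P@np.array(p['rotation']).T+np.array(p['eye']); W[d==0]=np.nan
    return W
E
python3 - <<'E'
from h import *
for n in('top','scene'):
    im,d,p=cap(n,n+'0.png'); np.savez(n+'0.npz',im=im,d=d,W=cloud(d,p)); print(p)
s=ctrl.get_state();print(s['time'],s['position'],s['tool_rot'],s['gripper_width'])
E
```

```text
picsTraceback (most recent call last):
  File "<stdin>", line 3, in <module>
  File "h.py", line 11, in cloud
    W=P@np.array(p['rotation']).T+np.array(p['eye']); W[d==0]=np.nan
      ~~~~~~~~~~~~~~~~~~~~~~~~~~~^~~~~~~~~~~~~~~~~~~
ValueError: operands could not be broadcast together with shapes (400,640) (3,)
```

```bash
python3 - <<'E'
s=open('h.py').read().replace("np.array(p['rotation']).T","R.from_rotvec(p['rotation']).as_matrix().T")
open('h.py','w').write(s)
E
python3 - <<'E'
from h import *
for n in('top','scene'):
    im,d,p=cap(n,n+'0.png'); np.savez(n+'0.npz',im=im,d=d,W=cloud(d,p)); print(p)
s=ctrl.get_state();print(s['time'],s['position'],s['tool_rot'],s['gripper_width'])
E
```

```text
{'intrinsics': array([[454.92689951,   0.        , 316.23767114],
       [  0.        , 454.92689951, 197.21832967],
       [  0.        ,   0.        ,   1.        ]]), 'eye': array([ 0.38460794, -0.02590411,  1.24613056]), 'rotation': array([ 0.09024833, -0.06881804, -1.55428897])}
{'intrinsics': array([[472.47042964,   0.        , 324.14576945],
       [  0.        , 472.47042964, 198.37045777],
       [  0.        ,   0.        ,   1.        ]]), 'eye': array([1.07401983, 0.10601352, 1.09464032]), 'rotation': array([0.37848277, 0.45697278, 1.73922766])}
0.15 [ 0.24571644 -0.51943106  0.23064583] [-3.06392186e+00 -6.88039755e-01  2.42611913e-04] 0.08557839227771588
```

View pics/top0.png

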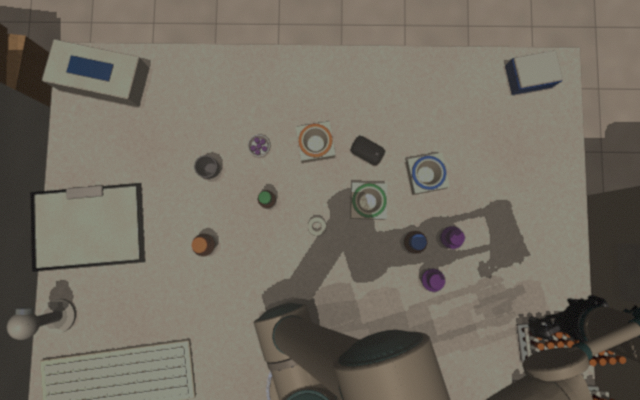

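View pics/scene0.png

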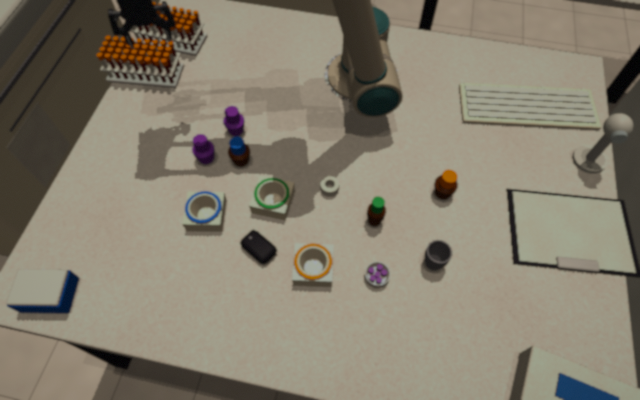

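Top view: orange pot (203,244), green pot (266,198), sleeve (208,167), blue pot (416,241) next to purple look-alikes (452,238) and (432,280). The stations are orange (316,141), green (369,200) and blue (428,173). The scene view shows all of them clear as well.

```bash
cat > m.py <<'E'
from h import *
from scipy.optimize import least_squares
def circ(X,r=None):
    f=lambda q:np.hypot(X[:,0]-q[0],X[:,1]-q[1])-q[2]
    s=least_squares(f,[*X.mean(0),.03],loss='soft_l1',f_scale=.001).x; return s
if __name__=='__main__':
  t=np.load('top0.npz'); W=t['W']
  px=dict(pot_orange=(203,244),pot_green=(266,198),sleeve=(208,167),pot_blue=(416,241),purp1=(452,238),purp2=(432,280),st_orange=(316,141),st_green=(369,200),st_blue=(428,173),roll=(317,225),dish=(259,146),mouse=(368,150))
  zr=dict(pot_orange=(.08,.095),pot_blue=(.08,.095),purp1=(.08,.095),purp2=(.08,.095),pot_green=(.095,.11),sleeve=(.062,.078),roll=(.02,.04),dish=(.015,.035),mouse=(.012,.04))
  for cam in('top','scene'):
    W=np.load(cam+'0.npz')['W'].reshape(-1,3)
    tb=W[(abs(W[:,2])<.02)&(abs(W[:,0]-.45)<.3)&(abs(W[:,1])<.4)]; print(cam,'table z',np.nanmedian(tb[:,2]))
    Wt=t['W']
    for k,(u,v) in px.items():
        c=np.nanmedian(Wt[v-3:v+4,u-3:u+4].reshape(-1,3),0)
        lo,hi=zr.get(k,(.044,.053))
        m=(np.hypot(*(W[:,:2]-c[:2]).T)<.06)&(W[:,2]>lo)&(W[:,2]<hi); X=W[m]
        if len(X)<8: print(k,len(X),c); continue
        (cx,cy),r=cv2.minEnclosingCircle(X[:,:2].astype(np.float32))
        print(k,len(X),'mean',X.mean(0).round(4),'mec',np.round((cx,cy,r),4),'fit',circ(X[:,:2]).round(4))
E
python3 m.py
```

```text
top table z -0.001066068487703964
pot_orange 189 mean [0.3766 0.2877 0.0849] mec [0.3769 0.2875 0.0201] fit [0.3768 0.2876 0.0139]
pot_green 123 mean [0.4991 0.1222 0.1007] mec [0.4995 0.1227 0.016 ] fit [0.499  0.122  0.0112]
sleeve 126 mean [0.5825 0.2847 0.0686] mec [0.5824 0.2839 0.0308] fit [0.582  0.2837 0.0283]
pot_blue 192 mean [ 0.3926 -0.2702  0.0847] mec [ 0.3929 -0.2702  0.0199] fit [ 0.3928 -0.2701  0.014 ]
purp1 192 mean [ 0.406  -0.3672  0.0846] mec [ 0.4059 -0.3679  0.02  ] fit [ 0.4057 -0.3672  0.014 ]
purp2 193 mean [ 0.295  -0.316   0.0844] mec [ 0.2951 -0.3162  0.0202] fit [ 0.295 -0.316  0.014]
st_orange 413 mean [ 0.6618 -0.0032  0.0473] mec [ 0.6666 -0.0073  0.0554] fit [ 0.6605 -0.0035  0.0395]
st_green 424 mean [ 0.5003 -0.1474  0.0471] mec [ 0.5074 -0.1487  0.0545] fit [ 0.5002 -0.1485  0.0397]
st_blue 415 mean [ 0.576  -0.3066  0.0472] mec [ 0.5756 -0.3113  0.0517] fit [ 0.5765 -0.3067  0.0396]
roll 194 mean [ 0.4305 -0.0103  0.0267] mec [ 0.431  -0.0105  0.0248] fit [ 0.4308 -0.0104  0.0197]
dish 271 mean [0.6506 0.1538 0.0219] mec [0.6496 0.1532 0.0308] f
[... 657 characters left out ...]
2 145 mean [ 0.2953 -0.315   0.0853] mec [ 0.2936 -0.3166  0.0212] fit [ 0.2951 -0.3149  0.0144]
st_orange 571 mean [ 0.6614 -0.0024  0.0477] mec [ 0.665  -0.0014  0.0557] fit [ 0.6607 -0.0028  0.0398]
st_green 460 mean [ 0.5014 -0.1482  0.0478] mec [ 0.5041 -0.1471  0.0547] fit [ 0.5005 -0.1481  0.0398]
st_blue 494 mean [ 0.5782 -0.3067  0.0478] mec [ 0.5775 -0.311   0.0571] fit [ 0.5769 -0.3061  0.04  ]
roll 213 mean [ 0.4317 -0.0099  0.0268] mec [ 0.4296 -0.0102  0.0263] fit [ 0.4318 -0.0098  0.0199]
dish 366 mean [0.6464 0.1529 0.0223] mec [0.6494 0.1527 0.0312] fit [0.6454 0.1524 0.0225]
mouse 753 mean [ 0.6446 -0.144   0.029 ] mec [ 0.6416 -0.1465  0.0469] fit [ 0.6432 -0.1431  0.028 ]
```

>>> {"api": "step_arm", "payload": {
  "deltas": [
    [[0, 0, 5.06], [2.8, -2.0, 0.8], 6.4],
    [[0, 0, 10.12], [5.6, -4.0, 1.6], 6.4],
    [[0, 0, 15.19], [8.4, -6.0, 2.4], 6.4],
    [[0, 0, 20.25], [11.2, -8.0, 3.2], 6.4],
    [[0, 0, 25.31], [14, -10, 4], 6.4]
  ]
}}

```text
time: 0.57
position: [0.3299, -0.368, 0.1907]
tool_rot: [-3.141, 0.008, 0.0]
force: [0.9, -0.4, 0.0]
gripper_width: 0.0644
finger_force: 0.0
```

>>> {"api": "step_arm", "payload": {
  "deltas": [
    [[0, 0, 0], [1.3, -2.0, 0.8], 6.4],
    [[0, 0, 0], [2.6, -4.0, 1.6], 6.4],
    [[0, 0, 0], [3.9, -6.0, 2.4], 6.4],
    [[0, 0, 0], [5.2, -8.0, 3.2], 6.4],
    [[0, 0, 0], [6.3, -10.0, 4.1], 6.4]
  ]
}}

```text
time: 0.98
position: [0.3934, -0.2685, 0.15]
tool_rot: [3.141, 0.0, 0.001]
force: [0.8, 0.9, -0.3]
gripper_width: 0.064
finger_force: 0.0
```

```bash
cat > w.py <<'E'
import sys
from m import *
# usage: w.py x y zlo zhi rad [png]
x,y,lo,hi,r=map(float,sys.argv[1:6])
im,d,p=cap('wrist',sys.argv[6] if len(sys.argv)>6 else None)
W=cloud(d,p).reshape(-1,3); W=W[(np.hypot(W[:,0]-x,W[:,1]-y)<r)&(W[:,2]>lo)&(W[:,2]<hi)]
s=ctrl.get_state(); print(s['time'],s['position'].round(4),s['tool_rot'].round(4),s['gripper_width'])
if len(W)>8:
    (cx,cy),rr=cv2.minEnclosingCircle(W[:,:2].astype(np.float32))
    print(len(W),'mean',W.mean(0).round(4),'mec',np.round((cx,cy,rr),4),'fit',circ(W[:,:2]).round(4),'ext',W.min(0).round(4),W.max(0).round(4))
E
python3 w.py .393 -.2695 .08 .095 .035 w1.png
```

```text
1.0333 [ 0.3934 -0.2639  0.1481] [-3.1353e+00 -1.9000e-03  1.8000e-03] 0.06407423908898562
2819 mean [ 0.3906 -0.2712  0.0864] mec [ 0.3895 -0.2712  0.0201] fit [ 0.3904 -0.2712  0.014 ] ext [ 0.3698 -0.2906  0.0802] [ 0.4092 -0.2513  0.0886]
```

View pics/w1.png

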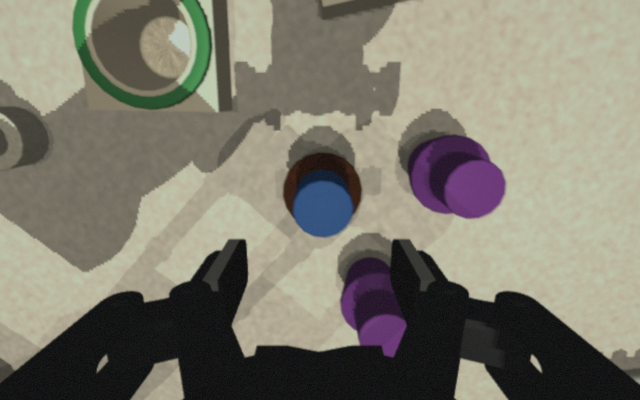

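The wrist view shows the blue cap at (322,208), roughly centred between the fingers (tips near x = 240 and 400). Purple look-alikes sit at right (475,185) and below (380,330). The arm was still settling, so I'll hold and re-measure.

>>> {"api": "step_arm", "payload": {
  "deltas": [
    [[0, 0, 0], [0, 0, 0.5], 6.4],
    [[0, 0, 0], [0, 0, 1.0], 6.4],
    [[0, 0, 0], [0, 0, 1], 6.4],
    [[0, 0, 0], [0, 0, 1], 6.4],
    [[0, 0, 0], [0, 0, 1], 6.4]
  ]
}}

```text
time: 1.45
position: [0.3925, -0.2705, 0.1404]
tool_rot: [3.141, -0.002, 0.0]
force: [-0.9, -0.4, 1.1]
gripper_width: 0.0641
finger_force: 0.0
```

```bash
python3 w.py .393 -.2695 .08 .095 .035
```

```text
1.5 [ 0.3925 -0.2705  0.1405] [ 3.141e+00 -1.900e-03  6.000e-04] 0.06383098076061712
3072 mean [ 0.3906 -0.2712  0.0864] mec [ 0.3894 -0.2714  0.0201] fit [ 0.3904 -0.2712  0.014 ] ext [ 0.37  -0.291  0.08 ] [ 0.4092 -0.2516  0.0884]
```

>>> {"api": "step_arm", "payload": {
  "deltas": [
    [[0, 0, 0], [0, 0, 2.5], 6.4],
    [[0, 0, 0], [0, 0, 5], 6.4],
    [[0, 0, 0], [0, 0, 7], 6.4],
    [[0, 0, 0], [0, 0, 8], 6.4],
    [[0, 0, 0], [0, 0, 8.4], 6.4]
  ]
}}

```text
time: 1.92
position: [0.3916, -0.2693, 0.0548]
tool_rot: [-3.14, 0.001, 0.003]
force: [0.1, -0.1, -0.6]
gripper_width: 0.0641
finger_force: 0.0
```

>>> {"api": "step_arm", "payload": {
  "deltas": [
    [[0, 0, 0], [0, 0, 0], 6.0],
    [[0, 0, 0], [0, 0, 0], 3.4],
    [[0, 0, 0], [0, 0, 0], 3.4],
    [[0, 0, 0], [0, 0, 0], 3.4],
    [[0, 0, 0], [0, 0, 0], 3.4]
  ]
}}

```text
time: 2.33
position: [0.3934, -0.2706, 0.0575]
tool_rot: [3.139, 0.0, 0.003]
force: [-0.7, -0.6, 4.5]
gripper_width: 0.0383
finger_force: 60.3
```

>>> {"api": "step_arm", "payload": {
  "deltas": [
    [[0, 0, 0], [0, 0, -0.5], 3.4],
    [[0, 0, 0], [0, 0, -2], 3.4],
    [[0, 0, 0], [0, 0, -4.5], 3.4],
    [[0, 0, 0], [0, 0, -7], 3.4],
    [[0, 0, 0], [0, 0, -8.5], 3.4]
  ]
}}

```text
time: 2.75
position: [0.3932, -0.2698, 0.1435]
tool_rot: [3.14, 0.0, 0.003]
force: [-0.7, 0.3, -1.8]
gripper_width: 0.0382
finger_force: 60.6
```

>>> {"api": "step_arm", "payload": {
  "deltas": [
    [[0, 0, 0], [3, 0.6, -0.2], 3.4],
    [[0, 0, 0], [7, 1.4, -0.5], 3.4],
    [[0, 0, 0], [11, 2.2, -0.5], 3.4],
    [[0, 0, 0], [15, 3, -0.5], 3.4],
    [[0, 0, 0], [17, 3.4, -0.5], 3.4]
  ]
}}

```text
time: 3.17
position: [0.5674, -0.3042, 0.1463]
tool_rot: [3.14, 0.001, 0.006]
force: [0.9, -0.6, -1.5]
gripper_width: 0.0383
finger_force: 60.6
```

>>> {"api": "step_arm", "payload": {
  "deltas": [
    [[0, 0, 0], [0.7, 0.15, 0], 3.4],
    [[0, 0, 0], [1.4, 0.3, 0], 3.4],
    [[0, 0, 0], [1.4, 0.3, 0], 3.4],
    [[0, 0, 0], [1.4, 0.3, 0], 3.4],
    [[0, 0, 0], [1.4, 0.3, 0], 3.4]
  ]
}}

```text
time: 3.58
position: [0.575, -0.3061, 0.1463]
tool_rot: [-3.141, 0.001, 0.002]
force: [-0.4, -0.5, -1.5]
gripper_width: 0.0384
finger_force: 60.6
```

```bash
cat > chk.py <<'E'
import sys
from m import *
# held-object cap & station ring as seen by top and scene: x y caplo caphi sx sy
x,y,lo,hi,sx,sy=map(float,sys.argv[1:7])
s=ctrl.get_state(); print(s['time'],s['position'].round(4),s['tool_rot'].round(4),s['gripper_width'],s['force'].round(1))
for n in('top','scene'):
    im,d,p=cap(n,n+sys.argv[7]+'.png' if len(sys.argv)>7 else None); W=cloud(d,p).reshape(-1,3)
    for (a,b,l,h,r) in((x,y,lo,hi,.04),(sx,sy,.044,.053,.06)):
        X=W[(np.hypot(W[:,0]-a,W[:,1]-b)<r)&(W[:,2]>l)&(W[:,2]<h)]
        if len(X)>8: print(n,len(X),'mean',X.mean(0).round(4),'ext',X.min(0).round(4),X.max(0).round(4))
E
python3 chk.py .577 -.307 .09 .15 .577 -.307 a; python3 w.py .577 -.307 .04 .053 .055 w2.png
```

```text
3.5833 [ 0.575  -0.3061  0.1463] [-3.1409e+00  7.0000e-04  2.4000e-03] 0.03841363889904122 [-0.4 -0.5 -1.5]
top 47 mean [ 0.5542 -0.3166  0.136 ] ext [ 0.5445 -0.3307  0.1289] [ 0.5723 -0.2749  0.1417]
top 155 mean [ 0.5692 -0.2916  0.0471] ext [ 0.5355 -0.3523  0.044 ] [ 0.6218 -0.2597  0.0519]
scene 318 mean [ 0.5895 -0.2964  0.1294] ext [ 0.5586 -0.3332  0.0901] [ 0.6034 -0.2753  0.15  ]
scene 387 mean [ 0.5871 -0.3004  0.0477] ext [ 0.5287 -0.3528  0.044 ] [ 0.629  -0.26    0.0525]
3.7333 [ 0.5756 -0.3064  0.1467] [ 3.1416e+00 -9.0000e-04 -4.0000e-04] 0.037978238975525824
5772 mean [ 0.5972 -0.3081  0.0459] mec [ 0.577 -0.307  0.055] fit [ 0.5753 -0.3076  0.0419] ext [ 0.5456 -0.3583  0.04  ] [ 0.6264 -0.2554  0.051 ]
```

View pics/w2.png

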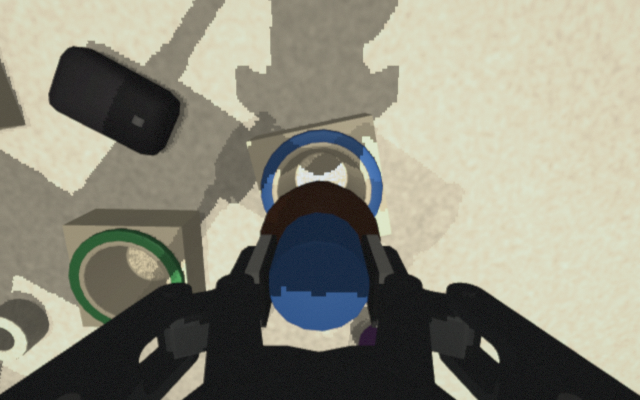

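The wrist view shows the pot held upright in front of the blue ring (centre about (322,190)), laterally aligned with the pot at (320,260). Lowering now.

>>> {"api": "step_arm", "payload": {
  "deltas": [
    [[0, 0, 0], [0, 0, 1], 3.4],
    [[0, 0, 0], [0, 0, 2.5], 3.4],
    [[0, 0, 0], [0, 0, 4], 3.4],
    [[0, 0, 0], [0, 0, 5], 3.4],
    [[0, 0, 0], [0, 0, 5.5], 3.4]
  ]
}}

```text
time: 4.15
position: [0.5753, -0.3058, 0.0891]
tool_rot: [-3.14, 0.0, 0.005]
force: [-0.0, 0.4, -2.1]
gripper_width: 0.0383
finger_force: 60.6
```

>>> {"api": "step_arm", "payload": {
  "deltas": [
    [[0, 0, 0], [0, 0, 0.5], 3.4],
    [[0, 0, 0], [0, 0, 1], 3.4],
    [[0, 0, 0], [0, 0, 1.4], 3.4],
    [[0, 0, 0], [0, 0, 1.8], 3.4],
    [[0, 0, 0], [0, 0, 2.2], 3.4]
  ]
}}

```text
time: 4.57
position: [0.577, -0.3067, 0.0694]
tool_rot: [3.141, 0.0, 0.001]
force: [-0.4, 0.3, -1.4]
gripper_width: 0.0387
finger_force: 60.6
```

>>> {"api": "step_arm", "payload": {
  "deltas": [
    [[0, 0, 0], [0, 0, 0.15], 3.4],
    [[0, 0, 0], [0, 0, 0.3], 3.4],
    [[0, 0, 0], [0, 0, 0.4], 3.4],
    [[0, 0, 0], [0, 0, 0.5], 3.4],
    [[0, 0, 0], [0, 0, 0.5], 3.4]
  ]
}}

```text
time: 4.98
position: [0.5769, -0.3067, 0.0644]
tool_rot: [3.141, 0.0, 0.001]
force: [-0.1, -0.5, -2.4]
gripper_width: 0.0383
finger_force: 60.6
```

>>> {"api": "step_arm", "payload": {
  "deltas": [
    [[0, 0, 0], [0, 0, 0.05], 3.4],
    [[0, 0, 0], [0, 0, 0.1], 3.4],
    [[0, 0, 0], [0, 0, 0.15], 3.4],
    [[0, 0, 0], [0, 0, 0.2], 3.4],
    [[0, 0, 0], [0, 0, 0.2], 3.4]
  ]
}}

```text
time: 5.4
position: [0.5771, -0.3068, 0.0625]
tool_rot: [3.141, 0.0, 0.002]
force: [1.8, -0.8, -1.3]
gripper_width: 0.0386
finger_force: 60.7
```

>>> {"api": "step_arm", "payload": {
  "deltas": [
    [[0, 0, 0], [0, 0, 0.1], 3.4],
    [[0, 0, 0], [0, 0, 0.1], 3.4],
    [[0, 0, 0], [0, 0, 0.2], 3.4],
    [[0, 0, 0], [0, 0, 0.2], 3.4],
    [[0, 0, 0], [0, 0, 0.2], 3.4]
  ]
}}

```text
time: 5.82
position: [0.5774, -0.3069, 0.0616]
tool_rot: [3.14, 0.0, 0.003]
force: [1.0, 0.1, 5.3]
gripper_width: 0.0379
finger_force: 61.1
```

>>> {"api": "step_arm", "payload": {
  "deltas": [
    [[0, 0, 0], [0, 0, 0], 4.4],
    [[0, 0, 0], [0, 0, 0], 5],
    [[0, 0, 0], [0, 0, 0], 6.4],
    [[0, 0, 0], [0, 0, 0], 6.4],
    [[0, 0, 0], [0, 0, 0], 6.4]
  ]
}}

```text
time: 6.23
position: [0.5763, -0.3064, 0.0599]
tool_rot: [-3.141, -0.0, 0.001]
force: [-0.1, -0.6, 0.1]
gripper_width: 0.0639
finger_force: 0.0
```

>>> {"api": "step_arm", "payload": {
  "deltas": [
    [[0, 0, 0], [0, 0, -1], 6.4],
    [[0, 0, 0], [0, 0, -3], 6.4],
    [[0, 0, 0], [0, 0, -6], 6.4],
    [[0, 0, 0], [0, 0, -10], 6.4],
    [[0, 0, 0], [0, 0, -14], 6.4]
  ]
}}

```text
time: 6.65
position: [0.5759, -0.3061, 0.2016]
tool_rot: [-3.14, -0.0, 0.003]
force: [-0.2, -1.0, 0.5]
gripper_width: 0.0639
finger_force: 0.0
```

```bash
python3 w.py .577 -.3067 .083 .12 .04
```

```text
6.7 [ 0.5802 -0.3088  0.2119] [3.1326e+00 3.0000e-04 2.0400e-02] 0.06411870440767982
1965 mean [ 0.5744 -0.3075  0.0904] mec [ 0.5735 -0.3075  0.0202] fit [ 0.5743 -0.3075  0.014 ] ext [ 0.5535 -0.3272  0.0831] [ 0.5935 -0.2877  0.0929]
```

>>> {"api": "step_arm", "payload": {
  "deltas": [
    [[0, 0, 0], [-1, -3, 0], 6.4],
    [[0, 0, 0], [-2.2, -7, 0], 6.4],
    [[0, 0, 0], [-3.5, -11, 0], 6.4],
    [[0, 0, 0], [-4.8, -15, 0], 6.4],
    [[0, 0, 0], [-6, -19, 0], 6.4]
  ]
}}

```text
time: 7.12
position: [0.5159, -0.116, 0.2009]
tool_rot: [3.141, -0.001, 0.001]
force: [1.0, 0.9, -0.2]
gripper_width: 0.0643
finger_force: 0.0
```

>>> {"api": "step_arm", "payload": {
  "deltas": [
    [[0, 0, 0], [-1.2, -3.8, 0], 6.4],
    [[0, 0, 0], [-2.4, -7.6, 0], 6.4],
    [[0, 0, 0], [-3.6, -11.4, 0], 6.4],
    [[0, 0, 0], [-4.8, -15.2, 0], 6.4],
    [[0, 0, 0], [-6, -19, 0], 6.4]
  ]
}}

```text
time: 7.53
position: [0.4561, 0.0741, 0.201]
tool_rot: [-3.142, 0.001, -0.002]
force: [1.2, 0.0, -0.4]
gripper_width: 0.0641
finger_force: 0.0
```

>>> {"api": "step_arm", "payload": {
  "deltas": [
    [[0, 0, 0], [-1.2, -3.8, 0], 6.4],
    [[0, 0, 0], [-2.4, -7.6, 0], 6.4],
    [[0, 0, 0], [-3.6, -11.4, 0], 6.4],
    [[0, 0, 0], [-4.8, -15.2, 0], 6.4],
    [[0, 0, 0], [-6, -18, 0], 6.4]
  ]
}}

```text
time: 7.95
position: [0.3961, 0.2553, 0.2011]
tool_rot: [-3.14, -0.002, -0.002]
force: [0.9, 0.3, 0.1]
gripper_width: 0.0641
finger_force: 0.0
```

>>> {"api": "step_arm", "payload": {
  "deltas": [
    [[0, 0, 0], [-1, -2, 2], 6.4],
    [[0, 0, 0], [-2, -3.46, 4], 6.4],
    [[0, 0, 0], [-1.95, -3.46, 6], 6.4],
    [[0, 0, 0], [-1.95, -3.46, 6], 6.4],
    [[0, 0, 0], [-1.95, -3.46, 6], 6.4]
  ]
}}

```text
time: 8.37
position: [0.3768, 0.2869, 0.1401]
tool_rot: [3.14, 0.001, -0.002]
force: [0.3, -0.1, 0.6]
gripper_width: 0.0638
finger_force: 0.0
```

```bash
python3 w.py .377 .288 .08 .1 .04; python3 chk.py .577 -.307 .085 .12 .577 -.307
```

```text
8.4167 [0.3779 0.2871 0.1411] [-3.1415e+00 -0.0000e+00 -1.5000e-03] 0.06423929872106397
3081 mean [0.3746 0.2878 0.0864] mec [0.3733 0.2877 0.0202] fit [0.3744 0.2878 0.014 ] ext [0.3535 0.2682 0.08  ] [0.393  0.307  0.0887]
8.4167 [0.3779 0.2871 0.1411] [-3.1415e+00 -0.0000e+00 -1.5000e-03] 0.06423929872106397 [ 0.9 -0.2  0.5]
top 182 mean [ 0.577  -0.3063  0.0889] ext [ 0.558  -0.3255  0.085 ] [ 0.5955 -0.2875  0.0944]
top 542 mean [ 0.5754 -0.3039  0.0476] ext [ 0.5325 -0.3546  0.044 ] [ 0.6221 -0.2614  0.0529]
scene 189 mean [ 0.5767 -0.3056  0.0899] ext [ 0.555  -0.3272  0.0855] [ 0.5954 -0.2872  0.096 ]
scene 537 mean [ 0.5847 -0.3013  0.0483] ext [ 0.5313 -0.3577  0.044 ] [ 0.6288 -0.2555  0.053 ]
```

>>> {"api": "step_arm", "payload": {
  "deltas": [
    [[0, 0, 0], [0, 0, 2.5], 6.4],
    [[0, 0, 0], [0, 0, 5], 6.4],
    [[0, 0, 0], [0, 0, 7], 6.4],
    [[0, 0, 0], [0, 0, 8], 6.4],
    [[0, 0, 0], [0, 0, 8.4], 6.4]
  ]
}}

```text
time: 8.93
position: [0.3776, 0.2864, 0.0557]
tool_rot: [3.141, -0.002, -0.001]
force: [0.1, 0.9, 0.9]
gripper_width: 0.0641
finger_force: 0.0
```

>>> {"api": "step_arm", "payload": {
  "deltas": [
    [[0, 0, 0], [0, 0, 0], 6.0],
    [[0, 0, 0], [0, 0, 0], 3.4],
    [[0, 0, 0], [0, 0, 0], 3.4],
    [[0, 0, 0], [0, 0, 0], 3.4],
    [[0, 0, 0], [0, 0, 0], 3.4]
  ]
}}

```text
time: 9.35
position: [0.3788, 0.2875, 0.0579]
tool_rot: [-3.14, -0.0, -0.005]
force: [-0.3, -1.8, 6.3]
gripper_width: 0.0379
finger_force: 60.9
```

```bash
python3 - <<'E'
from h import *
for n in('top','scene'):
    W0=np.load(n+'0.npz')['W'].reshape(-1,3)
    im,d,p=cap(n); W1=cloud(d,p).reshape(-1,3)
    for t,W,x,y,r,l,h in(('blue0',W0,.3928,-.27,.014,.07,.1),('blue1',W1,.577,-.306,.014,.07,.11),('greenfloor',W0,.5004,-.1483,.015,-.02,.03),('bluefloor',W0,.577,-.306,.015,-.02,.03),('orangefloor',W0,.6606,-.0032,.015,-.02,.03)):
        X=W[(np.hypot(W[:,0]-x,W[:,1]-y)<r)&(W[:,2]>l)&(W[:,2]<h)]
        if len(X)<9: print(n,t,len(X)); continue
        A=np.c_[X[:,:2]-X[:,:2].mean(0),np.ones(len(X))]; c=np.linalg.lstsq(A,X[:,2],rcond=None)[0]
        print(n,t,len(X),'plane',c.round(4),np.percentile(X[:,2],[5,50,95]).round(4))
E
```

```text
top blue0 97 plane [0.0265 0.0078 0.0845] [0.0812 0.0845 0.0878]
top blue1 90 plane [0.019  0.0703 0.0885] [0.0841 0.0883 0.0928]
top greenfloor 92 plane [-0.0213  0.0617  0.0024] [-0.001   0.0025  0.0063]
top bluefloor 93 plane [0.0264 0.0678 0.0031] [0.     0.0032 0.0068]
top orangefloor 91 plane [-0.0005 -0.0184  0.0031] [-0.0012  0.0029  0.0075]
scene blue0 75 plane [ 0.033  -0.0393  0.0861] [0.083  0.0861 0.0888]
scene blue1 90 plane [-0.0137  0.0001  0.0897] [0.0866 0.0897 0.0929]
scene greenfloor 63 plane [0.0519 0.0389 0.0041] [0.0002 0.0039 0.0074]
scene bluefloor 61 plane [0.0617 0.0321 0.0042] [0.0017 0.0041 0.0083]
scene orangefloor 111 plane [ 0.03   -0.0364  0.0039] [0.0008 0.0037 0.0072]
```

>>> {"api": "step_arm", "payload": {
  "deltas": [
    [[0, 0, 0], [0, 0, -0.5], 3.4],
    [[0, 0, 0], [0, 0, -2.5], 3.4],
    [[0, 0, 0], [0, 0, -6], 3.4],
    [[0, 0, 0], [0, 0, -9.5], 3.4],
    [[0, 0, 0], [0, 0, -12.5], 3.4]
  ]
}}

```text
time: 9.87
position: [0.3771, 0.2872, 0.1834]
tool_rot: [-3.141, -0.0, -0.001]
force: [1.5, 1.8, -1.9]
gripper_width: 0.0382
finger_force: 60.8
```

>>> {"api": "step_arm", "payload": {
  "deltas": [
    [[0, 0, 0], [1, 1, -0.8], 3.4],
    [[0, 0, 0], [3, 3, -1], 3.4],
    [[0, 0, 0], [5.5, 5.7, -1], 3.4],
    [[0, 0, 0], [8, 8.2, -1], 3.4],
    [[0, 0, 0], [10.5, 10.8, -1], 3.4]
  ]
}}

```text
time: 10.28
position: [0.4828, 0.1783, 0.1918]
tool_rot: [-3.141, -0.001, -0.001]
force: [0.4, 0.0, -2.4]
gripper_width: 0.0387
finger_force: 60.8
```

>>> {"api": "step_arm", "payload": {
  "deltas": [
    [[0, 0, 0], [2.5, 2.6, 0], 3.4],
    [[0, 0, 0], [5, 5.2, 0], 3.4],
    [[0, 0, 0], [7.5, 7.8, 0], 3.4],
    [[0, 0, 0], [10, 10.3, 0], 3.4],
    [[0, 0, 0], [12.5, 12.9, 0], 3.4]
  ]
}}

```text
time: 10.7
position: [0.6079, 0.049, 0.1913]
tool_rot: [-3.141, 0.0, 0.001]
force: [1.2, 1.3, -1.5]
gripper_width: 0.0385
finger_force: 60.8
```

>>> {"api": "step_arm", "payload": {
  "deltas": [
    [[0, 0, 0], [2, 2, 0], 3.4],
    [[0, 0, 0], [4, 4, 0], 3.4],
    [[0, 0, 0], [5, 5, 1], 3.4],
    [[0, 0, 0], [5.33, 5.4, 2.5], 3.4],
    [[0, 0, 0], [5.33, 5.4, 4], 3.4]
  ]
}}

```text
time: 11.12
position: [0.6613, -0.0049, 0.1501]
tool_rot: [-3.142, 0.002, -0.0]
force: [0.1, -0.3, -2.6]
gripper_width: 0.0379
finger_force: 60.8
```

>>> {"api": "step_arm", "payload": {
  "deltas": [
    [[0, 0, 0], [0, 0, 0], 3.4],
    [[0, 0, 0], [0, 0, 0], 3.4],
    [[0, 0, 0], [0, 0, 0], 3.4],
    [[0, 0, 0], [0, 0, 0], 3.4],
    [[0, 0, 0], [0, 0, 0], 3.4]
  ]
}}

```text
time: 11.53
position: [0.6611, -0.0034, 0.1526]
tool_rot: [3.141, 0.001, 0.003]
force: [-0.1, 0.3, -2.0]
gripper_width: 0.0382
finger_force: 60.8
```

>>> {"api": "step_arm", "payload": {
  "deltas": [
    [[0, 0, 0], [0, 0, 1], 3.4],
    [[0, 0, 0], [0, 0, 3], 3.4],
    [[0, 0, 0], [0, 0, 5], 3.4],
    [[0, 0, 0], [0, 0, 6.5], 3.4],
    [[0, 0, 0], [0, 0, 7.2], 3.4]
  ]
}}

```text
time: 11.95
position: [0.6591, -0.0036, 0.0767]
tool_rot: [-3.141, -0.0, 0.006]
force: [0.2, 0.5, -1.9]
gripper_width: 0.0384
finger_force: 60.8
```

>>> {"api": "step_arm", "payload": {
  "deltas": [
    [[0, 0, 0], [0, 0, 0.3], 3.4],
    [[0, 0, 0], [0, 0, 0.6], 3.4],
    [[0, 0, 0], [0, 0, 0.9], 3.4],
    [[0, 0, 0], [0, 0, 1.2], 3.4],
    [[0, 0, 0], [0, 0, 1.4], 3.4]
  ]
}}

```text
time: 12.37
position: [0.6614, -0.004, 0.0658]
tool_rot: [3.141, 0.0, 0.003]
force: [0.3, 0.4, -0.9]
gripper_width: 0.0382
finger_force: 60.8
```

>>> {"api": "step_arm", "payload": {
  "deltas": [
    [[0, 0, 0], [0, 0, 0.1], 3.4],
    [[0, 0, 0], [0, 0, 0.2], 3.4],
    [[0, 0, 0], [0, 0, 0.3], 3.4],
    [[0, 0, 0], [0, 0, 0.4], 3.4],
    [[0, 0, 0], [0, 0, 0.4], 3.4]
  ]
}}

```text
time: 12.78
position: [0.6619, -0.004, 0.062]
tool_rot: [3.141, 0.0, 0.004]
force: [3.1, 0.2, 0.7]
gripper_width: 0.0382
finger_force: 61.2
```

>>> {"api": "step_arm", "payload": {
  "deltas": [
    [[0, 0, 0], [0.05, 0, 0.05], 3.4],
    [[0, 0, 0], [0.05, 0, 0.1], 3.4],
    [[0, 0, 0], [0.05, 0, 0.15], 3.4],
    [[0, 0, 0], [0.05, 0, 0.15], 3.4],
    [[0, 0, 0], [0.05, 0, 0.15], 3.4]
  ]
}}

```text
time: 13.2
position: [0.6623, -0.0041, 0.0619]
tool_rot: [3.141, -0.0, 0.005]
force: [0.2, -0.7, 8.2]
gripper_width: 0.0385
finger_force: 62.0
```

>>> {"api": "step_arm", "payload": {
  "deltas": [
    [[0, 0, 0], [0, 0, 0], 4.4],
    [[0, 0, 0], [0, 0, 0], 5],
    [[0, 0, 0], [0, 0, 0], 6.4],
    [[0, 0, 0], [0, 0, 0], 6.4],
    [[0, 0, 0], [0, 0, 0], 6.4]
  ]
}}

```text
time: 13.62
position: [0.6606, -0.0039, 0.0592]
tool_rot: [-3.142, -0.0, 0.002]
force: [0.3, -0.3, 0.1]
gripper_width: 0.0641
finger_force: 0.0
```

>>> {"api": "step_arm", "payload": {
  "deltas": [
    [[0, 0, 0], [0, 0, -1], 6.4],
    [[0, 0, 0], [0, 0, -3], 6.4],
    [[0, 0, 0], [0, 0, -6], 6.4],
    [[0, 0, 0], [0, 0, -9], 6.4],
    [[0, 0, 0], [0, 0, -11.05], 6.4]
  ]
}}

```text
time: 14.03
position: [0.6622, -0.004, 0.1739]
tool_rot: [3.141, 0.0, 0.006]
force: [0.6, -0.3, 1.0]
gripper_width: 0.064
finger_force: 0.0
```

>>> {"api": "step_arm", "payload": {
  "deltas": [
    [[0, 0, 0], [-1, -3.5, 0], 8.5],
    [[0, 0, 0], [-2, -7.5, 0], 8.5],
    [[0, 0, 0], [-3, -11.5, 0], 8.5],
    [[0, 0, 0], [-4, -15.5, 0], 8.5],
    [[0, 0, 0], [-5, -19.5, 0], 8.5]
  ]
}}

```text
time: 14.45
position: [0.6106, 0.1926, 0.1712]
tool_rot: [-3.141, 0.001, -0.001]
force: [0.1, -0.4, -0.6]
gripper_width: 0.0848
finger_force: 0.0
```

>>> {"api": "step_arm", "payload": {
  "deltas": [
    [[0, 0, 0], [-1, -3, 1], 8.5],
    [[0, 0, 0], [-2, -6, 2], 8.5],
    [[0, 0, 0], [-2.86, -8.5, 3], 8.5],
    [[0, 0, 0], [-2.86, -9.2, 4], 8.5],
    [[0, 0, 0], [-2.86, -9.2, 4], 8.5]
  ]
}}

```text
time: 14.87
position: [0.5808, 0.2847, 0.1286]
tool_rot: [3.141, 0.005, -0.005]
force: [-0.5, -0.1, -0.5]
gripper_width: 0.085
finger_force: 0.0
```

>>> {"api": "step_arm", "payload": {
  "deltas": [
    [[0, 0, 0], [0, 0, 0], 8.5],
    [[0, 0, 0], [0, 0, 0], 8.5],
    [[0, 0, 0], [0, 0, 0], 8.5],
    [[0, 0, 0], [0, 0, 0], 8.5],
    [[0, 0, 0], [0, 0, 0], 8.5]
  ]
}}

```text
time: 15.28
position: [0.5833, 0.2821, 0.1309]
tool_rot: [-3.141, 0.002, -0.002]
force: [0.0, 0.1, 0.6]
gripper_width: 0.0848
finger_force: 0.0
```

```bash
python3 w.py .5825 .284 .06 .08 .04 w3.png; python3 chk.py .6606 -.0032 .085 .12 .6606 -.0032 b
```

```text
15.3333 [0.5832 0.2823 0.1308] [-3.1415e+00  1.9000e-03 -1.3000e-03] 0.0849159120144678
2382 mean [0.5781 0.2842 0.0686] mec [0.579  0.2839 0.0307] fit [0.5803 0.284  0.0279] ext [0.5484 0.2539 0.06  ] [0.6096 0.3143 0.0725]
15.3333 [0.5832 0.2823 0.1308] [-3.1415e+00  1.9000e-03 -1.3000e-03] 0.0849159120144678 [-0.4  0.5 -0. ]
top 171 mean [ 0.6593 -0.0034  0.0894] ext [ 0.6398 -0.0217  0.0851] [0.6782 0.0148 0.0967]
top 560 mean [ 0.6595 -0.0021  0.0477] ext [ 0.609  -0.0487  0.044 ] [0.7083 0.0461 0.053 ]
scene 227 mean [ 0.66   -0.0028  0.0898] ext [ 0.64   -0.0219  0.0855] [0.6795 0.0163 0.0949]
scene 667 mean [ 0.665  -0.0025  0.0484] ext [ 0.614  -0.0492  0.044 ] [0.7111 0.0426 0.0529]
```

View pics/w3.png

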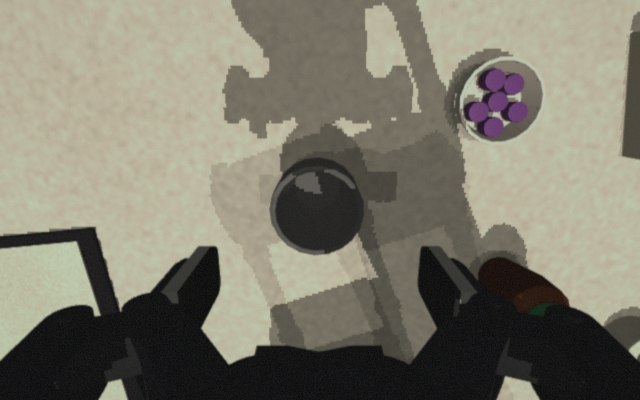

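The sleeve is at (317,206), centred between the fingers (tips at 218 and 420). The dish at (500,100) and green pot at (525,285) are clear of the descent. Descending.

>>> {"api": "step_arm", "payload": {
  "deltas": [
    [[0, 0, 0], [0, -0.1, 2.5], 8.5],
    [[0, 0, 0], [0, -0.1, 5], 8.5],
    [[0, 0, 0], [0, -0.1, 7.5], 8.5],
    [[0, 0, 0], [0, -0.1, 8.5], 8.5],
    [[0, 0, 0], [0, -0.1, 9], 8.5]
  ]
}}

```text
time: 15.85
position: [0.5813, 0.2835, 0.0383]
tool_rot: [3.14, -0.0, -0.006]
force: [0.6, -0.9, 0.7]
gripper_width: 0.0848
finger_force: 0.0
```

>>> {"api": "step_arm", "payload": {
  "deltas": [
    [[0, 0, 0], [0, -0.1, 0], 7.5],
    [[0, 0, 0], [0, -0.1, 0], 6.4],
    [[0, 0, 0], [0, -0.1, 0], 5.5],
    [[0, 0, 0], [0, -0.1, 0], 5.5],
    [[0, 0, 0], [0, -0.1, 0], 5.5]
  ]
}}

```text
time: 16.27
position: [0.584, 0.2856, 0.0421]
tool_rot: [-3.14, -0.0, -0.006]
force: [-0.3, 0.6, 4.6]
gripper_width: 0.0598
finger_force: 65.0
```

>>> {"api": "step_arm", "payload": {
  "deltas": [
    [[0, 0, 0], [0, 0, -0.5], 5.5],
    [[0, 0, 0], [0, 0, -2.5], 5.5],
    [[0, 0, 0], [0, 0, -6], 5.5],
    [[0, 0, 0], [0, 0, -9.5], 5.5],
    [[0, 0, 0], [0, 0, -12.5], 5.5]
  ]
}}

```text
time: 16.68
position: [0.5825, 0.2851, 0.1674]
tool_rot: [-3.141, -0.0, -0.001]
force: [0.2, 0.5, -0.7]
gripper_width: 0.0601
finger_force: 64.9
```

>>> {"api": "step_arm", "payload": {
  "deltas": [
    [[0, 0, 0], [0, 1.5, -0.8], 5.5],
    [[0, 0, 0], [0, 4.5, -1], 5.5],
    [[0, 0, 0], [0, 8, -1], 5.5],
    [[0, 0, 0], [0, 11.5, -1], 5.5],
    [[0, 0, 0], [0, 15, -1], 5.5]
  ]
}}

```text
time: 17.1
position: [0.5813, 0.1331, 0.1746]
tool_rot: [3.141, 0.001, -0.003]
force: [-0.1, -0.3, -0.5]
gripper_width: 0.0599
finger_force: 64.9
```

>>> {"api": "step_arm", "payload": {
  "deltas": [
    [[0, 0, 0], [-0.8, 3.5, 0], 5.5],
    [[0, 0, 0], [-1.8, 7, 0], 5.5],
    [[0, 0, 0], [-2.8, 10.5, 0], 5.5],
    [[0, 0, 0], [-3.8, 14, 0], 5.5],
    [[0, 0, 0], [-4.8, 17.5, 0], 5.5]
  ]
}}

```text
time: 17.52
position: [0.5327, -0.0418, 0.1745]
tool_rot: [3.141, 0.0, -0.003]
force: [0.7, -0.3, -0.6]
gripper_width: 0.0602
finger_force: 64.9
```

>>> {"api": "step_arm", "payload": {
  "deltas": [
    [[0, 0, 0], [-0.9, 3, 0], 5.5],
    [[0, 0, 0], [-1.8, 6, 0], 5.5],
    [[0, 0, 0], [-2.7, 8.5, 1], 5.5],
    [[0, 0, 0], [-3.4, 10.4, 2], 5.5],
    [[0, 0, 0], [-3.41, 10.92, 3], 5.5]
  ]
}}

```text
time: 17.93
position: [0.4981, -0.152, 0.1444]
tool_rot: [3.14, -0.005, -0.003]
force: [0.6, -0.1, -1.2]
gripper_width: 0.06
finger_force: 64.9
```

>>> {"api": "step_arm", "payload": {
  "deltas": [
    [[0, 0, 0], [0, 0, 0.5], 5.5],
    [[0, 0, 0], [0, 0, 1], 5.5],
    [[0, 0, 0], [0, 0, 1.5], 5.5],
    [[0, 0, 0], [0, 0, 1.5], 5.5],
    [[0, 0, 0], [0, 0, 1.5], 5.5]
  ]
}}

```text
time: 18.35
position: [0.5008, -0.1481, 0.1301]
tool_rot: [-3.141, -0.003, 0.0]
force: [0.1, 0.7, -0.4]
gripper_width: 0.0599
finger_force: 64.9
```

```bash
python3 w.py .5004 -.1483 .12 .17 .035 w4.png; python3 chk.py .5004 -.1483 .11 .2 .5004 -.1483 c
```

```text
18.4 [ 0.501  -0.1483  0.1304] [3.1415e+00 2.5000e-03 6.0000e-04] 0.05984908657636286
16273 mean [ 0.4936 -0.1479  0.1475] mec [ 0.5012 -0.1483  0.0348] fit [ 0.4986 -0.1477  0.0281] ext [ 0.4674 -0.1822  0.12  ] [ 0.5274 -0.1144  0.17  ]
18.4 [ 0.501  -0.1483  0.1304] [3.1415e+00 2.5000e-03 6.0000e-04] 0.05984908657636286 [ 0.2 -0.6  0.1]
top 55 mean [ 0.477  -0.1347  0.1503] ext [ 0.4695 -0.1605  0.1283] [ 0.4909 -0.1122  0.1956]
top 148 mean [ 0.4679 -0.1489  0.047 ] ext [ 0.4536 -0.1878  0.0442] [ 0.4877 -0.1139  0.0521]
scene 576 mean [ 0.5044 -0.1497  0.1449] ext [ 0.4705 -0.1868  0.1104] [ 0.5307 -0.1092  0.2   ]
scene 343 mean [ 0.511  -0.1449  0.0476] ext [ 0.4567 -0.1943  0.044 ] [ 0.5488 -0.1018  0.053 ]
```

View pics/w4.png

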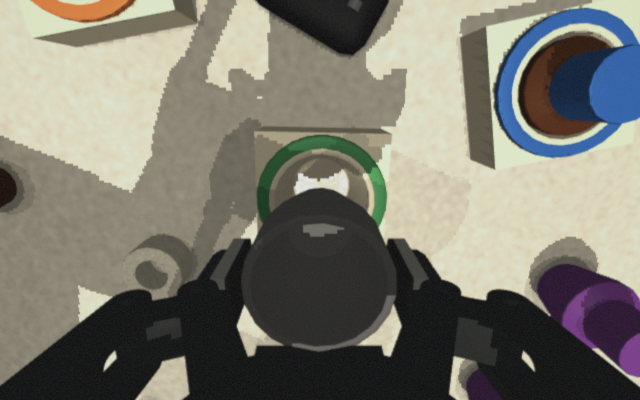

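Sleeve is centred over the green ring (centre (322,195)); orange and blue stations are undisturbed. Checking the fingertip height before lowering over the ring.

```bash
python3 - <<'E'
from h import *
s=ctrl.get_state();im,d,p=cap('wrist'); W=cloud(d,p)
for u0,u1 in((195,250),(390,445)):
    X=W[225:300,u0:u1].reshape(-1,3); X=X[(X[:,2]>.1)]
    Y=X[(abs(X[:,1]+.1483)>.031)&(abs(X[:,1]+.1483)<.05)]
    print(len(Y),np.percentile(Y[:,2],[0,1,5,20,50]).round(4),Y.min(0).round(4),Y.max(0).round(4))
print(s['position'].round(4))
E
```

```text
1562 [0.1407 0.1417 0.1451 0.1539 0.1678] [ 0.5015 -0.1173  0.1407] [ 0.5134 -0.1042  0.1882]
1537 [0.1397 0.1416 0.1455 0.1539 0.1679] [ 0.5024 -0.192   0.1397] [ 0.5129 -0.1793  0.1881]
[ 0.5011 -0.1486  0.1307]
```

>>> {"api": "step_arm", "payload": {
  "deltas": [
    [[0, 0, 0], [0, 0, 1], 5.5],
    [[0, 0, 0], [0, 0, 3], 5.5],
    [[0, 0, 0], [0, 0, 5], 5.5],
    [[0, 0, 0], [0, 0, 6.5], 5.5],
    [[0, 0, 0], [0, 0, 7], 5.5]
  ]
}}

```text
time: 18.97
position: [0.4988, -0.1483, 0.0577]
tool_rot: [-3.14, -0.0, 0.006]
force: [0.5, 0.3, -0.0]
gripper_width: 0.06
finger_force: 64.9
```

>>> {"api": "step_arm", "payload": {
  "deltas": [
    [[0, 0, 0], [0, 0, 0.3], 5.5],
    [[0, 0, 0], [0, 0, 0.6], 5.5],
    [[0, 0, 0], [0, 0, 0.9], 5.5],
    [[0, 0, 0], [0, 0, 1.1], 5.5],
    [[0, 0, 0], [0, 0, 1.1], 5.5]
  ]
}}

```text
time: 19.38
position: [0.5007, -0.1492, 0.0495]
tool_rot: [3.141, 0.0, 0.001]
force: [0.8, 0.9, -1.7]
gripper_width: 0.0601
finger_force: 64.9
```

>>> {"api": "step_arm", "payload": {
  "deltas": [
    [[0, 0, 0], [0, 0, 0.1], 5.5],
    [[0, 0, 0], [0, 0, 0.2], 5.5],
    [[0, 0, 0], [0, 0, 0.3], 5.5],
    [[0, 0, 0], [0, 0, 0.4], 5.5],
    [[0, 0, 0], [0, 0, 0.4], 5.5]
  ]
}}

```text
time: 19.8
position: [0.5012, -0.1495, 0.0462]
tool_rot: [3.141, 0.0, 0.002]
force: [-1.1, -0.3, 4.9]
gripper_width: 0.0594
finger_force: 65.4
```

>>> {"api": "step_arm", "payload": {
  "deltas": [
    [[0, 0, 0], [0, 0, 0], 6.5],
    [[0, 0, 0], [0, 0, 0], 7],
    [[0, 0, 0], [0, 0, 0], 8.5],
    [[0, 0, 0], [0, 0, 0], 8.5],
    [[0, 0, 0], [0, 0, 0], 8.5]
  ]
}}

```text
time: 20.22
position: [0.5004, -0.149, 0.0452]
tool_rot: [-3.142, -0.0, 0.0]
force: [-0.1, -0.2, 0.4]
gripper_width: 0.085
finger_force: 0.0
```

>>> {"api": "step_arm", "payload": {
  "deltas": [
    [[0, 0, 0], [0, 0, -1], 8.5],
    [[0, 0, 0], [0, 0, -3], 8.5],
    [[0, 0, 0], [0, 0, -6], 8.5],
    [[0, 0, 0], [0, 0, -9.5], 8.5],
    [[0, 0, 0], [0, 0, -13.1], 8.5]
  ]
}}

```text
time: 20.63
position: [0.4998, -0.1488, 0.1778]
tool_rot: [-3.141, -0.0, 0.002]
force: [0.5, -0.5, -0.3]
gripper_width: 0.0848
finger_force: 0.0
```

>>> {"api": "step_arm", "payload": {
  "deltas": [
    [[0, 0, 0], [0, -3, 0], 6],
    [[0, 0, 0], [0, -7, 0], 6],
    [[0, 0, 0], [0, -11, 0], 6],
    [[0, 0, 0], [0, -15, 0], 6],
    [[0, 0, 0], [0, -19, 0], 6]
  ]
}}

```text
time: 21.05
position: [0.5002, 0.0425, 0.1773]
tool_rot: [3.142, -0.001, 0.002]
force: [1.2, 0.1, -0.5]
gripper_width: 0.06
finger_force: 0.0
```

>>> {"api": "step_arm", "payload": {
  "deltas": [
    [[0, 0, 0], [0, -3, 0], 6],
    [[0, 0, 0], [0, -6, 0], 6],
    [[0, 0, 0], [0, -8, 0], 6],
    [[0, 0, 0], [0, -8.08, 1], 6],
    [[0, 0, 0], [0, -8.08, 1], 6]
  ]
}}

```text
time: 21.47
position: [0.4993, 0.1223, 0.1653]
tool_rot: [3.141, 0.004, -0.003]
force: [-0.8, -0.6, -0.1]
gripper_width: 0.0603
finger_force: 0.0
```

>>> {"api": "step_arm", "payload": {
  "deltas": [
    [[0, 0, 0], [0, 0, 0], 6],
    [[0, 0, 0], [0, 0, 0], 6],
    [[0, 0, 0], [0, 0, 0], 6],
    [[0, 0, 0], [0, 0, 0], 6],
    [[0, 0, 0], [0, 0, 0], 6]
  ]
}}

```text
time: 21.88
position: [0.5007, 0.1209, 0.1665]
tool_rot: [3.141, -0.002, 0.001]
force: [-0.0, 0.4, -0.2]
gripper_width: 0.0602
finger_force: 0.0
```

```bash
python3 w.py .5 .1225 .095 .115 .03 w5.png; python3 - <<'E'
from m import *
for n in('top','scene'):
    im,d,p=cap(n,n+'d.png'); W=cloud(d,p).reshape(-1,3)
    for t,x,y,l,h,r in(('sleeve',.5004,-.1483,.064,.085,.04),('greenpot',.4998,.1223,.095,.11,.03),('sl_floor',.5004,-.1483,-.01,.03,.012)):
        X=W[(np.hypot(W[:,0]-x,W[:,1]-y)<r)&(W[:,2]>l)&(W[:,2]<h)]
        if len(X)<9: print(n,t,len(X));continue
        c=cv2.minEnclosingCircle(X[:,:2].astype(np.float32))
        A=np.c_[X[:,:2]-X[:,:2].mean(0),np.ones(len(X))]
        print(n,t,len(X),X.mean(0).round(4),np.round([*c[0],c[1]],4),circ(X[:,:2]).round(4),np.linalg.lstsq(A,X[:,2],rcond=None)[0].round(4))
E
```

```text
21.9333 [0.5007 0.1211 0.1665] [ 3.1415e+00 -1.7000e-03  5.0000e-04] 0.059826537604543505
1822 mean [0.4973 0.1222 0.1023] mec [0.4962 0.1224 0.0161] fit [0.4972 0.1223 0.0113] ext [0.4804 0.1066 0.095 ] [0.5122 0.138  0.1047]
top sleeve 123 [ 0.4997 -0.1488  0.0722] [ 0.5001 -0.1489  0.0306] [ 0.4996 -0.1484  0.0282] [0.0039 0.0019 0.0722]
top greenpot 11 [0.4934 0.1109 0.101 ] [0.4925 0.1104 0.0057] [0.4935 0.1107 0.0035] [ 0.2692 -0.1677  0.101 ]
top sl_floor 60 [ 0.5003 -0.1488  0.007 ] [ 0.4999 -0.1494  0.012 ] [ 0.5002 -0.1487  0.0083] [0.0583 0.0155 0.007 ]
scene sleeve 179 [ 0.5003 -0.1482  0.0716] [ 0.4994 -0.1489  0.0316] [ 0.5002 -0.1483  0.0284] [ 0.0098 -0.0151  0.0716]
scene greenpot 133 [0.5003 0.1229 0.1011] [0.4992 0.1226 0.0163] [0.5006 0.1228 0.0118] [-0.0524 -0.0529  0.1011]
scene sl_floor 0
```

View pics/scened.png

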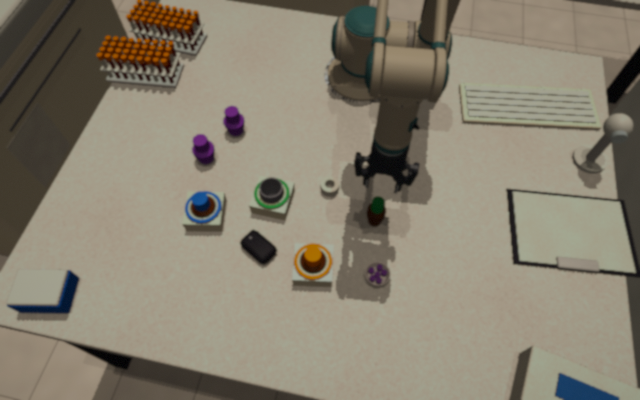

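The scene shows blue (204,203) and orange (313,257) pots in their stations, the sleeve level in green (271,190), and the gripper above the green pot (377,210). Mouse, dish and roll are untouched. Now grasping the green pot.

>>> {"api": "step_arm", "payload": {
  "deltas": [
    [[0, 0, 0], [0, 0, 2.5], 6],
    [[0, 0, 0], [0, 0, 5], 6],
    [[0, 0, 0], [0, 0, 7.5], 6],
    [[0, 0, 0], [0, 0, 8.7], 6],
    [[0, 0, 0], [0, 0, 9.2], 6]
  ]
}}

```text
time: 22.45
position: [0.4988, 0.1214, 0.0721]
tool_rot: [3.141, -0.0, -0.007]
force: [-0.1, -0.7, 0.0]
gripper_width: 0.0602
finger_force: 0.0
```

>>> {"api": "step_arm", "payload": {
  "deltas": [
    [[0, 0, 0], [0, 0, 0], 5.5],
    [[0, 0, 0], [0, 0, 0], 4],
    [[0, 0, 0], [0, 0, 0], 2.6],
    [[0, 0, 0], [0, 0, 0], 2.6],
    [[0, 0, 0], [0, 0, 0], 2.6]
  ]
}}

```text
time: 22.87
position: [0.5019, 0.1219, 0.0757]
tool_rot: [-3.141, -0.0, -0.006]
force: [-0.4, -0.3, 3.8]
gripper_width: 0.03
finger_force: 59.6
```

>>> {"api": "step_arm", "payload": {
  "deltas": [
    [[0, 0, 0], [0, 0, -0.5], 2.6],
    [[0, 0, 0], [0, 0, -2.5], 2.6],
    [[0, 0, 0], [0, 0, -6], 2.6],
    [[0, 0, 0], [0, 0, -9.5], 2.6],
    [[0, 0, 0], [0, 0, -12], 2.6]
  ]
}}

```text
time: 23.28
position: [0.501, 0.1218, 0.1973]
tool_rot: [-3.141, -0.0, -0.004]
force: [0.8, 0.4, -0.8]
gripper_width: 0.0303
finger_force: 59.5
```

>>> {"api": "step_arm", "payload": {
  "deltas": [
    [[0, 0, 0], [0, 1.5, 0], 2.6],
    [[0, 0, 0], [0, 4.5, 0], 2.6],
    [[0, 0, 0], [0, 8, 0], 2.6],
    [[0, 0, 0], [0, 11.5, 0], 2.6],
    [[0, 0, 0], [0, 15, 0], 2.6]
  ]
}}

```text
time: 23.7
position: [0.4999, -0.0294, 0.1947]
tool_rot: [3.141, 0.002, 0.0]
force: [0.7, 0.3, -1.1]
gripper_width: 0.0302
finger_force: 59.5
```

>>> {"api": "step_arm", "payload": {
  "deltas": [
    [[0, 0, 0], [0, 3.5, 0], 2.6],
    [[0, 0, 0], [0, 7, 0], 2.6],
    [[0, 0, 0], [0, 10, 0], 2.6],
    [[0, 0, 0], [0, 11.7, 0], 2.6],
    [[0, 0, 0], [0, 12.1, 0], 2.6]
  ]
}}

```text
time: 24.12
position: [0.5003, -0.1524, 0.1944]
tool_rot: [3.14, -0.005, 0.0]
force: [-0.3, -0.2, -0.8]
gripper_width: 0.0301
finger_force: 59.6
```

>>> {"api": "step_arm", "payload": {
  "deltas": [
    [[0, 0, 0], [0, 0, 0.5], 2.6],
    [[0, 0, 0], [0, 0, 1], 2.6],
    [[0, 0, 0], [0, 0, 1.5], 2.6],
    [[0, 0, 0], [0, 0, 1.5], 2.6],
    [[0, 0, 0], [0, 0, 1.5], 2.6]
  ]
}}

```text
time: 24.53
position: [0.5001, -0.148, 0.1787]
tool_rot: [-3.141, -0.003, 0.002]
force: [0.0, 1.5, -1.0]
gripper_width: 0.0299
finger_force: 59.6
```

```bash
python3 w.py .5004 -.1483 .062 .08 .035 w6.png; python3 - <<'E'
from h import *
cap('scene','scenee.png'); a=cv2.imread('pics/scenee.png')[120:280,180:400]; cv2.imwrite('pics/scenee_c.png',cv2.resize(a,None,fx=3,fy=3))
E
```

```text
24.5833 [ 0.5004 -0.1483  0.1791] [-3.1413e+00 -2.3000e-03  7.0000e-04] 0.030179924401008754
947 mean [ 0.5111 -0.1504  0.0729] mec [ 0.4968 -0.1494  0.0305] fit [ 0.4979 -0.1494  0.0278] ext [ 0.4837 -0.1794  0.062 ] [ 0.527  -0.1194  0.0763]
```

View pics/w6.png

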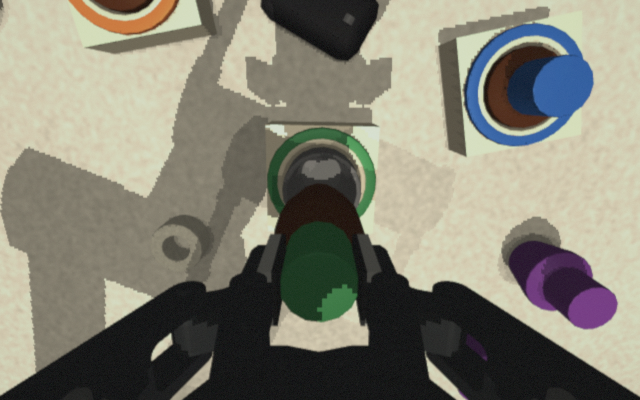

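View pics/scenee_c.png

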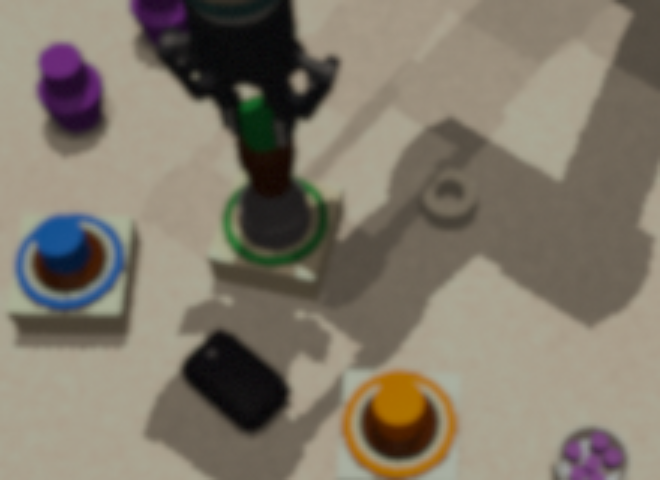

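Pot is above the sleeve (sleeve (322,178), pot (320,250)) and upright in both views. Lowering.

>>> {"api": "step_arm", "payload": {
  "deltas": [
    [[0, 0, 0], [0, 0, 1], 2.6],
    [[0, 0, 0], [0, 0, 2.5], 2.6],
    [[0, 0, 0], [0, 0, 4], 2.6],
    [[0, 0, 0], [0, 0, 5], 2.6],
    [[0, 0, 0], [0, 0, 5.5], 2.6]
  ]
}}

```text
time: 25.05
position: [0.4995, -0.1487, 0.1225]
tool_rot: [-3.14, -0.0, 0.004]
force: [-0.1, 2.0, -0.6]
gripper_width: 0.0302
finger_force: 59.6
```

>>> {"api": "step_arm", "payload": {
  "deltas": [
    [[0, 0, 0], [0, 0, 0.7], 2.6],
    [[0, 0, 0], [0, 0, 1.4], 2.6],
    [[0, 0, 0], [0, 0, 2.1], 2.6],
    [[0, 0, 0], [0, 0, 2.7], 2.6],
    [[0, 0, 0], [0, 0, 3], 2.6]
  ]
}}

```text
time: 25.47
position: [0.5004, -0.1492, 0.0935]
tool_rot: [-3.141, -0.0, 0.001]
force: [0.6, -0.6, -1.4]
gripper_width: 0.0304
finger_force: 59.6
```

>>> {"api": "step_arm", "payload": {
  "deltas": [
    [[0, 0, 0], [0, 0, 0.2], 2.6],
    [[0, 0, 0], [0, 0, 0.4], 2.6],
    [[0, 0, 0], [0, 0, 0.6], 2.6],
    [[0, 0, 0], [0, 0, 0.8], 2.6],
    [[0, 0, 0], [0, 0, 0.8], 2.6]
  ]
}}

```text
time: 25.88
position: [0.5005, -0.1493, 0.0861]
tool_rot: [3.142, 0.0, -0.0]
force: [0.3, -0.4, -1.3]
gripper_width: 0.0299
finger_force: 59.6
```

>>> {"api": "step_arm", "payload": {
  "deltas": [
    [[0, 0, 0], [0, 0, 0.1], 2.6],
    [[0, 0, 0], [0, 0, 0.15], 2.6],
    [[0, 0, 0], [0, 0, 0.2], 2.6],
    [[0, 0, 0], [0, 0, 0.25], 2.6],
    [[0, 0, 0], [0, 0, 0.25], 2.6]
  ]
}}

```text
time: 26.3
position: [0.5008, -0.1494, 0.0847]
tool_rot: [3.141, 0.0, 0.001]
force: [-1.2, 0.2, 4.9]
gripper_width: 0.0303
finger_force: 60.2
```

>>> {"api": "step_arm", "payload": {
  "deltas": [
    [[0, 0, 0], [0, 0, 0], 3.6],
    [[0, 0, 0], [0, 0, 0], 4.2],
    [[0, 0, 0], [0, 0, 0], 6],
    [[0, 0, 0], [0, 0, 0], 6],
    [[0, 0, 0], [0, 0, 0], 6]
  ]
}}

```text
time: 26.72
position: [0.5005, -0.1493, 0.0837]
tool_rot: [-3.142, -0.0, 0.0]
force: [0.2, 0.5, -0.2]
gripper_width: 0.0598
finger_force: 0.0
```

>>> {"api": "step_arm", "payload": {
  "deltas": [
    [[0, 0, 0], [0, 0, -1], 6],
    [[0, 0, 0], [0, 0, -3], 6],
    [[0, 0, 0], [0, 0, -6], 6],
    [[0, 0, 0], [0, 0, -9], 6],
    [[0, 0, 0], [0, 0, -12], 6]
  ]
}}

```text
time: 27.13
position: [0.5003, -0.1492, 0.2057]
tool_rot: [3.142, 0.0, -0.0]
force: [0.0, 0.1, -0.1]
gripper_width: 0.0602
finger_force: 0.0
```

>>> {"api": "step_arm", "payload": {
  "deltas": [
    [[0, 0, 0], [-3, -3, 0], 6],
    [[0, 0, 0], [-6, -6, 0], 6],
    [[0, 0, 0], [-9, -9, 0], 6],
    [[0, 0, 0], [-12, -12, 0], 6],
    [[0, 0, 0], [-14, -14, 0], 6]
  ]
}}

```text
time: 27.55
position: [0.3575, -0.0075, 0.2042]
tool_rot: [-3.141, 0.0, 0.001]
force: [-0.0, 0.1, 1.2]
gripper_width: 0.0601
finger_force: 0.0
```

>>> {"api": "step_arm", "payload": {
  "deltas": [
    [[0, 0, 0], [0, 0, 0], 6],
    [[0, 0, 0], [0, 0, 0], 6],
    [[0, 0, 0], [0, 0, 0], 6],
    [[0, 0, 0], [0, 0, 0], 6],
    [[0, 0, 0], [0, 0, 0], 6]
  ]
}}

```text
time: 27.97
position: [0.3617, -0.0101, 0.204]
tool_rot: [3.141, -0.001, 0.001]
force: [0.4, 0.5, 0.5]
gripper_width: 0.0603
finger_force: 0.0
```

```bash
python3 - <<'E'
from h import *
for n in('top','scene'):
    W0=np.load(n+'0.npz')['W'].reshape(-1,3)
    im,d,p=cap(n,n+'f.png'); W1=cloud(d,p).reshape(-1,3)
    for t,x,y,r,l,h in(('blue',.577,-.3065,.014,.07,.11),('orange',.66,-.003,.014,.07,.11),('green',.5,-.1485,.011,.09,.13),('roll',.431,-.01,.035,.02,.04),('dish',.65,.153,.04,.015,.035),('mouse',.64,-.146,.06,.015,.04)):
        for W in(W0,W1):
            X=W[(np.hypot(W[:,0]-x,W[:,1]-y)<r)&(W[:,2]>l)&(W[:,2]<h)]
            if len(X)<9: continue
            A=np.c_[X[:,:2]-X[:,:2].mean(0),np.ones(len(X))]
            print(n,t,'now' if W is W1 else 'old',len(X),X.mean(0).round(4),np.linalg.lstsq(A,X[:,2],rcond=None)[0].round(3)[:2])
a=cv2.imread('pics/scenef.png')[120:320,160:420]; cv2.imwrite('pics/scenef_c.png',cv2.resize(a,None,fx=3,fy=2.9,interpolation=cv2.INTER_CUBIC))
E
```

```text
top blue now 93 [ 0.5769 -0.3067  0.0886] [ 0.04 -0.02]
top orange now 87 [ 0.66   -0.0029  0.0887] [ 0.013 -0.024]
top green now 60 [ 0.4999 -0.1483  0.1098] [0.044 0.094]
top roll old 194 [ 0.4305 -0.0103  0.0267] [ 0.018 -0.008]
top roll now 169 [ 0.4339 -0.0109  0.0265] [0.002 0.005]
top dish old 271 [0.6506 0.1538 0.0219] [-0.029  0.045]
top dish now 270 [0.651  0.1531 0.0218] [-0.018  0.023]
top mouse old 639 [ 0.6385 -0.1459  0.0285] [ 0.047 -0.022]
top mouse now 641 [ 0.6385 -0.1459  0.0286] [ 0.043 -0.028]
scene blue now 89 [ 0.5775 -0.3063  0.09  ] [-0.033 -0.055]
scene orange now 110 [ 0.6601 -0.0032  0.0898] [ 0.013 -0.016]
scene green now 55 [ 0.5005 -0.1482  0.1106] [-0.113 -0.   ]
scene roll old 213 [ 0.4317 -0.0099  0.0268] [-0.024  0.014]
scene roll now 205 [ 0.4317 -0.0098  0.0275] [-0.014 -0.006]
scene dish old 366 [0.6464 0.1529 0.0223] [0.007 0.015]
scene dish now 364 [0.6462 0.1528 0.0222] [0.005 0.028]
scene mouse old 744 [ 0.6444 -0.144   0.0292] [-0.088  0.008]
scene mouse now 749 [ 0.6444 -0.1441  0.0292] [-0.078 -0.007]
```

View pics/scenef_c.png

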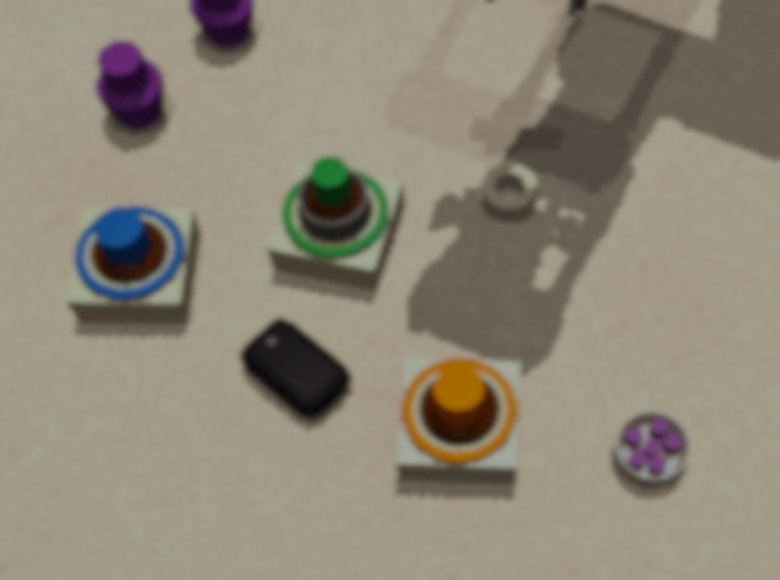

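All three pots stand seated and upright: blue (130,240), green in the sleeve (335,200), orange (460,400). The mouse and dish match their first readings. The roll does too in the scene camera; the arm partly covers it in the top view. Handing in.

```bash
python3 -c "
from bench import ctrl
print(ctrl.job_done())"
```

```text
the job is handed in; nothing more can be done
None
```

I seated the orange and blue pots and the sleeve in their stations, stood the green pot inside the sleeve, released everything and handed the job in at about 28 s; the final camera check showed all of them upright and the mouse, dish and label roll where they were.

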